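# Wedge the dovetailed lid home on the spice box

## Task

The bamboo spice box on the bench is open. Take the tapered lid (not the straight-sided one), lay it on the bare front part of the box with its narrow end towards the two bevelled cheeks, and slide it in between them until it wedges tight. Let go of it, and leave the other lid where it lies.

Things in the scene. Friction and masses are not known exactly. Their poses are not given: they have to be found in the camera images.
- spice_box: Fixed bamboo box, 190 mm long (x), 130 wide, flat top 50 mm high with a 115 x 50 mm hollow. Origin: on its centreline at the underside (bench), under where the lid's centre comes when wedged. x is the sliding direction, z up. Front end x = -115 mm, rear end x = +75 mm. Wedged tight, lid_center is at x = 0 (at most 2 mm more if pressed), y = 0, z = 82 mm; about 18 N of push is ample.
- way_mouth (a point): Mouth of the tapered dovetail way on the box top: spice_box x = 0, y = 0, z = 50 mm, same axes. From here to the rear (75 mm, no end wall) stand two cheeks 14 mm high with undercut flanks; the gap (half-way up) narrows from 85 to 64 mm. The 115 mm of top before it is open from above: a lid laid with its centre 85 mm before the mouth has its nose 15 mm short of it.
- lid_center (a point): Loose lid to fit, flat on the bench: bamboo board 140 mm long (x), 14 thick, tapering from 105 wide (-x end) to 65 (+x end, goes in first; points roughly away from the robot), bevelled edges. Upright grip rib across its middle: 16 mm thick (x), 56 long (y), 36 high above the board. Point: middle of the rib, mid-length, on the centreline, 32 mm above the underside. z up. 0.16 kg.
- other_lid_center (a point): Straight-sided lid of another box, to be left alone: rectangular bamboo board 140 x 90 x 14 mm with the same rib, loose and flat on the bench beside the tapered lid (either side). Point and axes as for lid_center.
Mind the look-alikes: they are no part of the job. What is shaped like the part that bears lid_center but turquoise is not meant. Leave any orange look-alike of the spice_box alone.

How it is judged:
At the end, for the whole second after the job is handed in: The tapered lid lies flat in the way, slid in to within 10 mm of the tight position (not more than 20 mm beyond), within 10 mm sideways and 10 degrees in line with the box, released; the other lid is within 30 mm of where it was (x of lid_center in the frame of spice_box between -0.01 and 0.02 m and y of lid_center in the frame of spice_box between -0.01 and 0.01 m and z of lid_center in the frame of spice_box between 0.076 and 0.089 m and angle between the x axis of lid_center and the x axis of spice_box, either way round below 0.17 rad and angle between lid_center's own z axis and vertical below 0.12 rad and distance of other_lid_center from where it was at the start of the episode below 0.03 m); the robot touches nothing.
It fails at once if the straight-sided lid was moved from its place by more than 30 mm (distance of other_lid_center from where it was at the start of the episode above 0.03 m).
It also fails if it takes over 35 s, if anything falls off the work surface, if the arm or the gripper's body presses on something with over 40 N, if the wrist force passes 120 N, or if a joint passes its speed limit or range.

## Robot

A 7-joint arm with a two-finger parallel gripper is mounted at the origin on the work surface. World frame = base frame: x ahead of the robot, y to its left, z up, the work surface at z = 0. Lengths are in m, angles in rad, forces in N, time in s.
With the tool pointing down it reaches from about 0.425 to 0.925 m from the base axis. Payload 6.8 kg.
Tool frame: the origin (TCP) lies between the finger pads; the fingertips stand 8 mm ahead of it and the grasp point (between the pads) lies 11 mm behind it; z points along the fingers, y is the direction in which the jaws open and shut (so a half turn about z gives the same grasp; the last joint's range is limited). The gripper opens to 85 mm and grips with 20 to 120 N. Pads are 22 mm wide; open, the fingers measure 114 mm over their backs; the gripper's body (76 mm by 85 mm) begins 54 mm behind the grasp point. The pads swing forward as they close: fully open they stand 13 mm farther back than shut.
Start: joints at [-1.458, 0.477, 0.022, 1.555, -0.011, 1.109, -0.083], TCP at [0.148, 0.659, 0.239] pointing down, gripper open.
Joint ranges: [-2.96, 2.96], [-0.34, 2.1], [-1.41, 1.46], [0.24, 2.44], [-1.37, 4.51], [0.17, 1.92], [-2.96, 2.96]. Speed limits (rad/s): [2.39, 2.39, 3.14, 3.14, 3.14, 3.14, 3.14].

## Interface

Orientations are given as a unit quaternion [w, x, y, z].
In Python, from station import arm gives the robot as it stands.
- The arm moves only by the shell command python3 -m jog 'ROWS' [FORCE]. ROWS is JSON, a list of rows, each a list of 7 numbers: the shift along the tool's x, y, z in units of 200 mm (1.0 is 200 mm), then the turn, a rotation vector about the tool's x, y, z in units of 360 degrees (1.0 is 360 degrees), then the closure, from 0 (fully open) to 1 (shut). In form: [[tx, ty, tz, rx, ry, rz, claw], ...]. A call has 1 to 20 rows; each row is the pose to reach, as a shift and turn from the pose commanded when the call began, along the tool's axes at that moment, turning the shorter way round; what a row does not reach only later rows make up. A row lasts 1/12 s, in which the tool goes at most 41.7 mm and 7.16 degrees, less where a joint would pass 70% of its speed; a pose out of reach is approached as far as the arm can. A call with a number of a shift or a turn outside -1 to 1 is refused whole. A call with a gripper value outside its range is refused whole. The fingers move at their own pace and stop on an object; FORCE is the grip in N (left out, the last holds). Time passes only in rows, so rows that repeat a pose let the fingers close. It gives the time, the measured TCP pose, the force and the opening at its end, in the units of the state.
- arm.get_state(): the state, without advancing time (a new reading comes with each control period).
- arm.read_camera(name): name is "scene" or "side" or "wrist"; returns a dict with "img" (400x640x3 uint8, red, green, blue), "depth" (400x640 float32, m along the optical axis (not along the pixel's ray), 0 where there is no reading), "K" (3x3 intrinsics, pixels), "extrinsics" (4x4, takes a point from camera to world coordinates). Camera axes: x right, y down, z forward; pixel columns grow to the right and rows downward; lengths in m; the calibration is good to about 2 mm. The wrist camera is an equidistant fisheye: a pixel r from the principal point sees the ray r / f radians off the axis. A picture is of the moment at which its call begins.
- arm.finish_job(): hands the job in, once; it reports no verdict.
The state is a dict: "time_s": time; "q": joint angles; "qvel": joint speeds; "tau": joint torques, N m; "position": TCP position; "tool_rot": TCP orientation; "force": force on the tool from outside, world axes, zero at the start; "wrist_torque": the same for the moment, N m; "gripper_width": opening from 0.0 (shut) to 1.0 (fully open).
Only numpy, scipy, OpenCV 4.12 (cv2) and the standard library are available. Lean on these libraries where they do the work, as an engineer would, in place of code of your own. Each camera call takes 0.05 s, during which the arm holds its last target. There are 200 camera calls.

## Working session

There is one attempt and no reset: what is moved stays moved. The work goes in short steps, Python scripts to look and compute and a shell command to move; the robot and the scene stay as the last step left them, time stands still between calls to the robot, and variables do not carry over. Pictures are saved under pics/ and viewed, about 8 in all and at most 12, crops included, and the job is handed in when it is done.

```bash
ls; mkdir -p pics
cat > h.py <<'E'
import numpy as np,cv2
from station import arm
def snap(n,fn):
    c=arm.read_camera(n); cv2.imwrite('pics/'+fn+'.png',c['img'][:,:,::-1]); np.savez('pics/'+fn,**c); return c
def world(c):
    K=c['K'];v,u=np.mgrid[:400,:640];d=c['depth']
    P=np.stack([(u-K[0,2])/K[0,0]*d,(v-K[1,2])/K[1,1]*d,d],-1)
    E=c['extrinsics'];return P@E[:3,:3].T+E[:3,3]
E
python3 - <<'E'
from h import *
a=snap('scene','s1');b=snap('side','d1')
cv2.imwrite('pics/both.png',cv2.resize(np.vstack([a['img'],b['img']])[:,:,::-1],None,fx=.75,fy=.75,interpolation=cv2.INTER_AREA))
for c in(a,b):print(c['K'][0],c['extrinsics'].round(3).tolist())
print(arm.get_state())
E
```

```text
pics
[368.19094116   0.         325.10637215] [[-0.275, 0.498, -0.822, 1.27], [0.961, 0.152, -0.229, 0.066], [0.011, -0.854, -0.521, 0.539], [0.0, 0.0, 0.0, 1.0]]
[475.81671838   0.         320.35792102] [[0.93, -0.257, 0.261, 0.221], [-0.367, -0.67, 0.645, -0.846], [0.009, -0.696, -0.718, 0.833], [0.0, 0.0, 0.0, 1.0]]
{'time_s': 0.1, 'q': array([-1.45811724,  0.47773516,  0.02235929,  1.55633439, -0.01151695,
        1.10933239, -0.08307843]), 'qvel': array([-0.00055365, -0.00372515, -0.00156804, -0.002496  ,  0.00012901,
       -0.00103182, -0.00097635]), 'tau': array([ 4.76889385e-03, -5.97762144e+01,  1.61387153e+00, -2.81953990e+01,
        1.28908144e-02,  5.05515112e-03, -2.48996787e-05]), 'position': array([0.14771886, 0.65810153, 0.23841906]), 'tool_rot': array([-3.50284406e-05,  1.10155784e-01,  9.93913979e-01, -8.39776699e-04]), 'force': array([ 0.25748422,  0.62730233, -0.97345245]), 'wrist_torque': array([-0.00159396, -0.02658603,  0.01736418]), 'gripper_width': 1.003697372213163}
```

View pics/both.png

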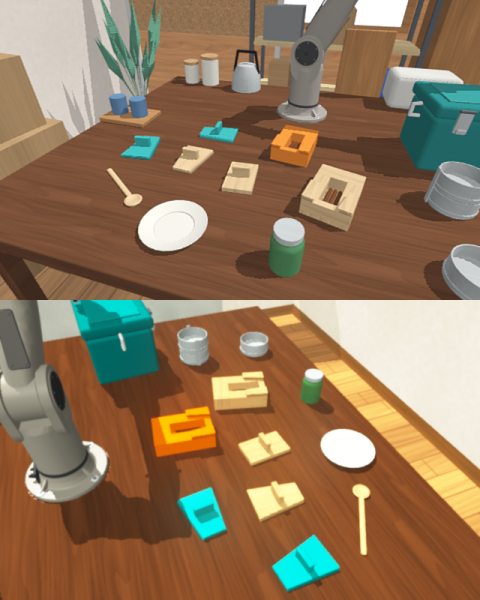

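The bamboo box is at about (240,392) in the side half. The two bamboo lids are at (264,447) and (275,498), with turquoise and orange look-alikes beside them. Next I segment the bamboo parts.

```bash
cat > seg.py <<'E'
from h import *
def load(fn): return dict(np.load('pics/'+fn+'.npz'))
pts=[]
for fn in('s1','d1'):
    c=load(fn);W=world(c);hsv=cv2.cvtColor(c['img'],cv2.COLOR_RGB2HSV)
    m=(c['depth']>0)&(W[...,2]>.008)&(W[...,2]<.1)&(np.hypot(W[...,0],W[...,1])>.25)&(abs(W[...,0])<1.1)&(abs(W[...,1])<.8)
    m&=(hsv[...,0]>10)&(hsv[...,0]<32)&(hsv[...,1]>40)&(hsv[...,1]<190)&(hsv[...,2]>110)
    n,l,s,ce=cv2.connectedComponentsWithStats(m.astype(np.uint8),connectivity=4)
    for i in range(1,n):
        if s[i,4]<150: continue
        P=W[l==i]; print(fn,i,s[i],P.mean(0).round(3),P.min(0).round(3),P.max(0).round(3))
    pts.append((W[m],c['img'][m]))
# top-down map 1 mm/px : rows = x descending, cols = y descending
a=np.zeros((700,1000,3),np.uint8)
allp=np.vstack([p for p,_ in pts])
x0,y0=.85,.4
im=np.zeros((600,800,3),np.uint8)
for k,(P,_) in enumerate(pts):
    u=((y0-P[:,1])*1000).astype(int);v=((x0-P[:,0])*1000).astype(int)
    ok=(u>=0)&(u<800)&(v>=0)&(v<600)
    z=P[:,2]
    col=np.where((z<.02)[:,None],[255,80,0],np.where((z<.055)[:,None],[0,255,0],[0,0,255]))
    im[v[ok],u[ok]]=col[ok]
im=cv2.dilate(im,np.ones((2,2)))
cv2.imwrite('pics/top.png',im)
c=load('d1');cv2.imwrite('pics/crop.png',cv2.resize(c['img'][80:300,260:430][:,:,::-1],None,fx=2.7,fy=2.7))
E
python3 seg.py
```

```text
s1 2 [359  74  29  14 285] [-0.911 -0.249  0.014] [-1.089 -0.329  0.008] [-0.793 -0.173  0.024]
s1 12 [ 446  101   66   28 1356] [-0.319  0.27   0.055] [-0.335  0.151  0.008] [-0.307  0.386  0.1  ]
s1 14 [144 142  71  26 743] [ 0.332 -0.695  0.017] [ 0.227 -0.8    0.008] [ 0.38  -0.626  0.04 ]
s1 21 [363 172  60  31 946] [0.386 0.009 0.051] [ 0.301 -0.062  0.009] [0.47  0.083 0.065]
s1 29 [ 231  194   53   35 1029] [ 0.555 -0.318  0.019] [ 0.473 -0.37   0.008] [ 0.617 -0.272  0.051]
s1 34 [ 296  216   49   41 1435] [ 0.61  -0.126  0.019] [ 0.521 -0.18   0.008] [ 0.669 -0.08   0.051]
s1 36 [ 400  219   88   87 4711] [0.643 0.146 0.043] [0.508 0.064 0.008] [0.727 0.237 0.066]
d1 16 [ 283   96   74   49 2944] [0.612 0.134 0.043] [0.506 0.061 0.008] [0.722 0.238 0.068]
d1 22 [ 318  175   69   44 1675] [ 0.589 -0.137  0.017] [ 0.519 -0.184  0.008] [ 0.667 -0.08   0.053]
d1 24 [ 330  242   75   50 2245] [ 0.535 -0.332  0.017] [ 0.471 -0.375  0.008] [ 0.615 -0.275  0.053]
```

View pics/top.png

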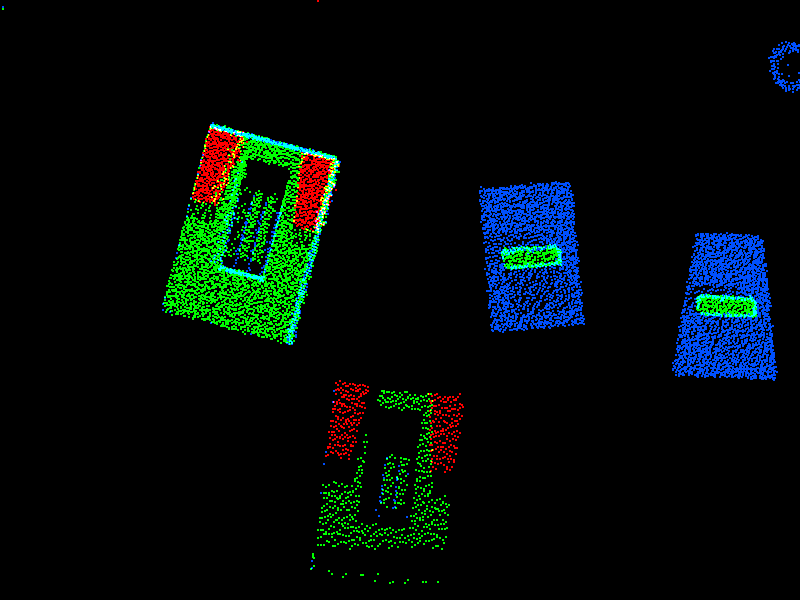

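View pics/crop.png

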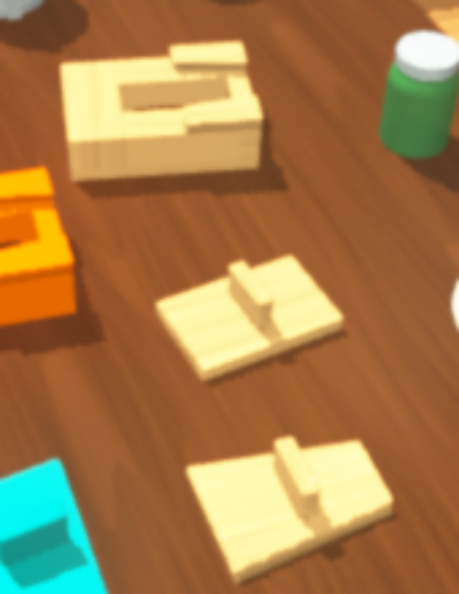

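The top-down map is clear. The tapered lid has its rib near pixel (726,306) and its narrow end at the top (+x). The straight lid is at (531,257). The box has its cheeks at the top, with yaw around -14°. I now fit the poses exactly.

```bash
cat > fit.py <<'E'
from h import *
from scipy.spatial.transform import Rotation as R
def load(fn): return dict(np.load('pics/'+fn+'.npz'))
P=[]
for fn in('s1','d1'):
    c=load(fn);W=world(c);h=cv2.cvtColor(c['img'],cv2.COLOR_RGB2HSV)
    m=(c['depth']>0)&(h[...,0]>10)&(h[...,0]<32)&(h[...,1]>40)&(h[...,1]<190)&(h[...,2]>110);P.append(W[m])
def sel(P,lo,hi): return P[((P>lo)&(P<hi)).all(1)]
def rect(Q):
    (cx,cy),(w,h),a=cv2.minAreaRect((Q[:,:2]*1000).astype(np.float32))
    b=cv2.boxPoints(((cx,cy),(w,h),a));e=max([b[1]-b[0],b[2]-b[1]],key=np.linalg.norm)
    return cx.__round__(1),cy.__round__(1),round(w,1),round(h,1),np.degrees(np.arctan(e[1]/e[0])).round(2)
for i,p in enumerate(P+[np.vstack(P)]):
    print(i,'box',rect(sel(p,[.48,.04,.044],[.75,.26,.07])),
     'board',rect(sel(p,[.45,-.39,.009],[.63,-.25,.02])),'rib',rect(sel(p,[.45,-.39,.040],[.63,-.25,.06])),
     'otherrib',rect(sel(p,[.5,-.2,.040],[.7,-.06,.06])))
    b=sel(p,[.45,-.39,.009],[.63,-.25,.06]);print('z top',np.percentile(b[:,2],98),'box z',np.median(sel(p,[.48,.04,.044],[.75,.26,.056])[:,2]))
T=R.from_quat(np.roll(arm.get_state()['tool_rot'],-1));print(T.as_matrix().round(3))
E
python3 fit.py
```

```text
0 box (616.0, 151.5, 130.2, 195.7, np.float32(-14.9)) board (545.6, -325.4, 97.6, 142.9, np.float32(-3.78)) rib (546.8, -323.9, 54.5, 16.0, np.float32(86.18)) otherrib (595.3, -129.6, 18.3, 56.0, np.float32(-84.69))
z top 0.049152129997146084 box z 0.04888844712864543
1 box (614.7, 148.4, 139.0, 190.3, np.float32(-14.77)) board (542.9, -328.0, 99.9, 140.9, np.float32(-2.59)) rib (542.6, -327.5, 56.2, 16.3, np.float32(87.13)) otherrib (592.0, -131.9, 17.2, 56.1, np.float32(-87.02))
z top 0.05034128193321074 box z 0.048984802971847374
2 box (615.4, 148.1, 139.0, 195.6, np.float32(-14.61)) board (544.8, -326.4, 102.8, 144.4, np.float32(-2.42)) rib (544.6, -326.2, 59.3, 20.2, np.float32(86.49)) otherrib (594.0, -130.7, 20.8, 58.1, np.float32(-85.58))
z top 0.05005704278418052 box z 0.048917762840704315
[[-0.976  0.219 -0.   ]
 [ 0.219  0.976 -0.002]
 [-0.    -0.002 -1.   ]]
```

```bash
cat > plan.py <<'E'
# usage: plan.py x y z yawdeg_of_tool_y [more waypoints...]; prints jog units, chained from measured pose
import sys
from h import *
from scipy.spatial.transform import Rotation as R
s=arm.get_state();p=s['position'];T=R.from_quat(np.roll(s['tool_rot'],-1))
print('t',round(s['time_s'],2),p.round(4),'yaw_y',np.degrees(np.arctan2(*T.as_matrix()[1::-1,1])).round(2),'F',s['force'].round(1),'w',round(s['gripper_width'],3))
a=np.array(sys.argv[1:],float).reshape(-1,4)
for x,y,z,w in a:
    w=np.radians(w);Y=np.array([np.cos(w),np.sin(w),0]);Z=np.array([0,0,-1.])
    G=R.from_matrix(np.stack([np.cross(Y,Z),Y,Z],1))
    d=T.inv().apply(np.array([x,y,z])-p)/.2;r=(T.inv()*G).as_rotvec()/(2*np.pi)
    print(np.r_[d,r].round(4).tolist());p=np.array([x,y,z]);T=G
E
python3 plan.py .33 .48 .239 61 .51 .27 .239 45 .56 .06 .239 29 .55 -.14 .239 13 .5446 -.3262 .14 -3.5 .5446 -.3262 .028 -3.5
```

```text
t 0.1 [0.1477 0.6581 0.2384] yaw_y 77.35 F [ 0.3  0.6 -1. ] w 1.004
[-1.0843, -0.6693, -0.0017, -0.0003, 0.0001, 0.0454]
[-1.2962, -0.482, 0.0, 0.0, 0.0, 0.0444]
[-0.9192, -0.5657, 0.0, 0.0, 0.0, 0.0444]
[-0.8504, -0.5285, 0.0, 0.0, 0.0, 0.0444]
[-0.9011, -0.2357, 0.495, 0.0, 0.0, 0.0458]
[0.0, 0.0, 0.56, 0.0, 0.0, 0.0]
```

```bash
r='x'; python3 -m jog '[[-1,-0.62,0,0,0,0.0454,0],[-1,-0.62,0,0,0,0.0454,0],[-1,-0.62,0,0,0,0.0454,0],[-1,-0.62,0,0,0,0.0454,0],[-1,-0.62,0,0,0,0.0454,0],[-1,-0.62,0,0,0,0.0454,0],[-1,-0.62,0,0,0,0.0454,0]]' 60; python3 -m jog '[[-1,-0.5,0,0,0,0.0444,0],[-1,-0.5,0,0,0,0.0444,0],[-1,-0.5,0,0,0,0.0444,0],[-1,-0.5,0,0,0,0.0444,0],[-1,-0.5,0,0,0,0.0444,0],[-1,-0.5,0,0,0,0.0444,0],[-1,-0.5,0,0,0,0.0444,0]]'; python3 plan.py .56 .08 .239 29 .56 -.13 .239 13 .5446 -.3262 .14 -3.5
```

```text
time_s: 0.68
position: [0.3221, 0.4877, 0.2393]
tool_rot: [0.002, 0.255, 0.967, -0.001]
force: [0.1, -0.3, 0.3]
gripper_width: 0.995
time_s: 1.27
position: [0.445, 0.3046, 0.2393]
tool_rot: [0.001, 0.386, 0.922, -0.001]
force: [-0.0, -0.3, -0.4]
gripper_width: 0.998
t 1.27 [0.445  0.3046 0.2393] yaw_y 44.56 F [-0.  -0.3 -0.4] w 0.998
[-1.2036, -0.3781, 0.0039, -0.0001, 0.0003, 0.0432]
[-0.9184, -0.5091, 0.0, 0.0, 0.0, 0.0444]
[-0.9385, -0.2957, 0.495, 0.0, 0.0, 0.0458]
```

```bash
python3 -m jog '[[-1,-0.2,0,0,0,0.0432,0],[-1,-0.2,0,0,0,0.0432,0],[-1,-0.2,0,0,0,0.0432,0],[-1,-0.2,0,0,0,0.0432,0],[-1,-0.2,0,0,0,0.0432,0],[-1,-0.2,0,0,0,0.0432,0]]'; python3 -m jog '[[-1,-0.4,0,0,0,0.0444,0],[-1,-0.4,0,0,0,0.0444,0],[-1,-0.4,0,0,0,0.0444,0],[-1,-0.4,0,0,0,0.0444,0],[-1,-0.4,0,0,0,0.0444,0],[-1,-0.4,0,0,0,0.0444,0]]'; python3 plan.py .555 -.2 .239 4  .5446 -.3262 .14 -3.5
```

```text
time_s: 1.77
position: [0.5587, 0.1326, 0.2396]
tool_rot: [0.002, 0.508, 0.861, -0.001]
force: [-0.7, -0.6, -0.1]
gripper_width: 1.002
time_s: 2.27
position: [0.584, -0.081, 0.2396]
tool_rot: [0.001, 0.622, 0.783, -0.001]
force: [-0.1, -1.3, 1.3]
gripper_width: 0.998
t 2.27 [ 0.584  -0.081   0.2396] yaw_y 13.02 F [-0.1 -1.3  1.3] w 0.998
[-0.5472, -0.2751, 0.0052, 0.0, 0.0006, 0.025]
[-0.6258, -0.0959, 0.495, 0.0, 0.0, 0.0208]
```

```bash
python3 -m jog '[[-0.547,-0.275,0,0,0,0.025,0],[-0.547,-0.275,0,0,0,0.025,0],[-0.547,-0.275,0,0,0,0.025,0],[-0.547,-0.275,0,0,0,0.025,0],[-0.547,-0.275,0,0,0,0.025,0]]'; python3 -m jog '[[-0.626,-0.096,0.3,0,0,0.021,0],[-0.626,-0.096,0.5,0,0,0.021,0],[-0.626,-0.096,0.5,0,0,0.021,0],[-0.626,-0.096,0.5,0,0,0.021,0],[-0.626,-0.096,0.5,0,0,0.021,0],[-0.626,-0.096,0.5,0,0,0.021,0]]'; python3 plan.py .5446 -.3262 .028 -3.5
```

```text
time_s: 2.68
position: [0.5556, -0.1943, 0.2392]
tool_rot: [-0.0, 0.68, 0.733, -0.0]
force: [0.2, 1.3, -1.0]
gripper_width: 1.0
time_s: 3.18
position: [0.5464, -0.318, 0.1371]
tool_rot: [-0.002, 0.726, 0.688, -0.001]
force: [0.4, 0.3, 0.3]
gripper_width: 1.0
t 3.18 [ 0.5464 -0.318   0.1371] yaw_y -3.11 F [0.4 0.3 0.3] w 1.0
[-0.0423, -0.0048, 0.5453, -0.0006, -0.0003, 0.0011]
```

```bash
python3 -m jog '[[0,0,0,0,0,0,0],[0,0,0,0,0,0,0]]' >/dev/null; python3 plan.py .5446 -.3262 .028 -3.5
python3 - <<'E'
from h import *
snap('wrist','w1')
E
```

```text
t 3.35 [ 0.5489 -0.3167  0.14  ] yaw_y -2.87 F [-0.1 -0.1  0.7] w 1.0
[-0.0491, -0.0198, 0.5599, 0.0003, -0.0002, 0.0018]
```

View pics/w1.png

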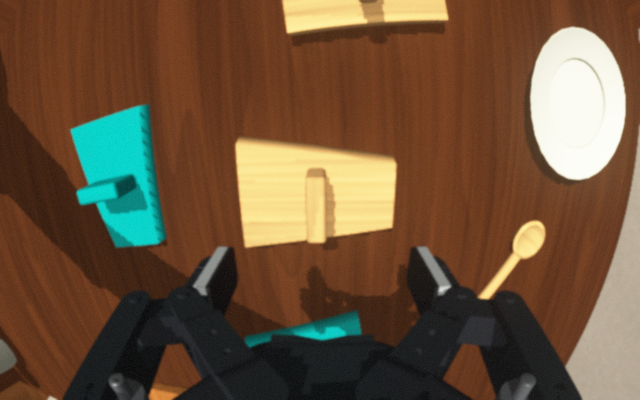

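The wrist view shows the tapered lid's rib at (316,207), upright and between the fingers (232 to 413), so it is aligned. I descend and grip.

```bash
python3 -m jog '[[-0.049,-0.02,0.14,0,0,0.002,0],[-0.049,-0.02,0.28,0,0,0.002,0],[-0.049,-0.02,0.42,0,0,0.002,0],[-0.049,-0.02,0.5,0,0,0.002,0],[-0.049,-0.02,0.56,0,0,0.002,0],[-0.049,-0.02,0.56,0,0,0.002,0],[-0.049,-0.02,0.56,0,0,0.002,0],[-0.049,-0.02,0.56,0,0,0.002,0]]'; python3 -m jog '[[0,0,0,0,0,0,1],[0,0,0,0,0,0,1],[0,0,0,0,0,0,1],[0,0,0,0,0,0,1],[0,0,0,0,0,0,1],[0,0,0,0,0,0,1],[0,0,0,0,0,0,1],[0,0,0,0,0,0,1]]' 60; python3 plan.py .5446 -.3262 .17 -3.5
```

```text
time_s: 4.07
position: [0.5436, -0.3291, 0.0289]
tool_rot: [0.001, 0.73, 0.684, 0.0]
force: [0.1, -0.4, 0.3]
gripper_width: 0.999
time_s: 4.73
position: [0.5426, -0.3291, 0.0276]
tool_rot: [0.0, 0.73, 0.683, 0.0]
force: [0.6, -0.7, 3.6]
gripper_width: 0.173
t 4.73 [ 0.5426 -0.3291  0.0276] yaw_y -3.8 F [ 0.6 -0.7  3.6] w 0.173
[0.0147, 0.0093, -0.7118, 0.0001, 0.0, -0.0008]
```

```bash
python3 -m jog '[[0,0,-0.1,0,0,0,1],[0,0,-0.25,0,0,0,1],[0,0,-0.4,0,0,0,1],[0,0,-0.5,0,0,0,1],[0,0,-0.6,0,0,0,1],[0,0,-0.6,0,0,0,1],[0,0,-0.6,0,0,0,1]]'; python3 plan.py .57 -.15 .147 -7 .5635 .03 .147 -12 .5526 .1666 .147 -14.8
```

```text
time_s: 5.32
position: [0.5426, -0.3288, 0.1476]
tool_rot: [0.001, 0.73, 0.683, 0.0]
force: [0.3, 0.7, -2.7]
gripper_width: 0.174
t 5.32 [ 0.5426 -0.3288  0.1476] yaw_y -3.79 F [ 0.3  0.7 -2.7] w 0.174
[0.9013, 0.0777, 0.0028, 0.0002, 0.0, 0.0089]
[0.8893, -0.1419, 0.0, 0.0, 0.0, 0.0139]
[0.6567, -0.1953, 0.0, 0.0, 0.0, 0.0078]
```

```bash
python3 -m jog '[[0.1,0.01,0,0,0,0.001,1],[0.25,0.02,0,0,0,0.003,1],[0.4,0.035,0,0,0,0.004,1],[0.55,0.05,0,0,0,0.006,1],[0.7,0.06,0,0,0,0.007,1],[0.85,0.07,0,0,0,0.009,1],[0.9,0.077,0,0,0,0.009,1]]'; python3 -m jog '[[0.15,-0.02,0,0,0,0.002,1],[0.3,-0.04,0,0,0,0.004,1],[0.45,-0.07,0,0,0,0.007,1],[0.6,-0.1,0,0,0,0.009,1],[0.75,-0.12,0,0,0,0.012,1],[0.89,-0.142,0,0,0,0.014,1]]'; python3 -m jog '[[0.15,-0.04,0,0,0,0.002,1],[0.3,-0.09,0,0,0,0.004,1],[0.45,-0.13,0,0,0,0.005,1],[0.55,-0.16,0,0,0,0.007,1],[0.62,-0.19,0,0,0,0.008,1],[0.656,-0.195,0,0,0,0.008,1],[0.656,-0.195,0,0,0,0.008,1],[0.656,-0.195,0,0,0,0.008,1]]'; python3 plan.py .5526 .1666 .147 -14.8;python3 - <<'E'
from h import *
a=snap('side','d2');b=snap('scene','s2')
cv2.imwrite('pics/v2.png',np.vstack([cv2.resize(a['img'][60:260,240:440],(400,400)),cv2.resize(b['img'][130:330,340:540],(400,400))])[:,:,::-1].reshape(2,400,400,3).transpose(1,0,2,3).reshape(400,800,3))
E
```

```text
time_s: 5.9
position: [0.5692, -0.1438, 0.1447]
tool_rot: [-0.003, 0.747, 0.664, -0.0]
force: [-1.1, 1.6, -0.8]
gripper_width: 0.174
time_s: 6.4
position: [0.5619, 0.0314, 0.1456]
tool_rot: [-0.001, 0.778, 0.629, -0.001]
force: [0.7, 0.6, -2.2]
gripper_width: 0.181
time_s: 7.07
position: [0.5523, 0.1652, 0.1465]
tool_rot: [0.0, 0.793, 0.609, -0.001]
force: [-0.9, -0.9, -1.0]
gripper_width: 0.175
t 7.07 [0.5523 0.1652 0.1465] yaw_y -14.97 F [-0.9 -0.9 -1. ] w 0.175
[0.0071, -0.0006, -0.0025, -0.0001, 0.0003, -0.0005]
```

View pics/v2.png

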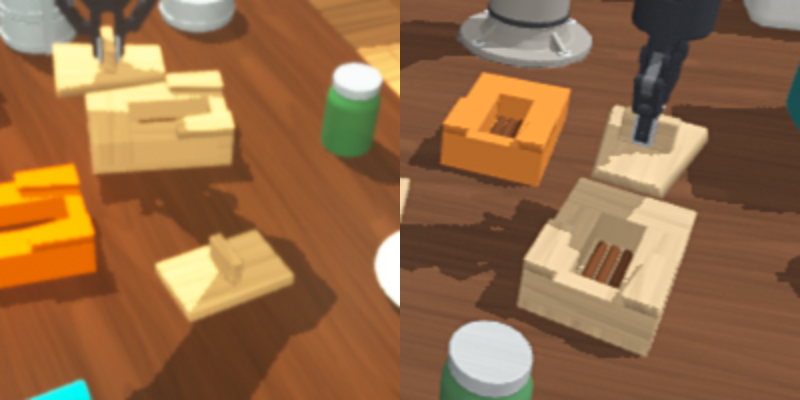

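The lid hovers level with the narrow end facing the cheeks, and nothing has slipped visibly. Now I measure its centreline against the box's.

```bash
cat > rel.py <<'E'
from h import *
O=np.array([.6348,.1449]);th=np.radians(-14.8)
M=np.array([[np.cos(th),np.sin(th)],[-np.sin(th),np.cos(th)]])
def mids(fn,zl,zh,xs,ym):
    c=dict(np.load('pics/'+fn+'.npz'));W=world(c);h=cv2.cvtColor(c['img'],cv2.COLOR_RGB2HSV)
    m=(c['depth']>0)&(h[...,0]>10)&(h[...,0]<32)&(h[...,1]>40)&(h[...,1]<190)&(h[...,2]>90)&(W[...,2]>zl)&(W[...,2]<zh)
    P=W[m];B=(P[:,:2]-O)@M.T*1000;k=(abs(B[:,1])<ym)&(B[:,0]>xs[0])&(B[:,0]<xs[1]);B=B[k]
    out=[]
    for a in np.arange(xs[0],xs[1],10):
        y=B[(B[:,0]>=a)&(B[:,0]<a+10),1]
        if len(y)>8: out.append((a+5,*np.percentile(y,[1,99])))
    o=np.array(out);mid=o[:,1:].mean(1);wd=o[:,2]-o[:,1]
    f=np.polyfit(o[:,0],mid,1);print(fn,'mid@0,slope deg',round(np.polyval(f,0),1),'at-85',round(np.polyval(f,-85),1),np.degrees(f[0]).round(2),'xrange',np.percentile(B[:,0],[.5,99.5]).round(1),'z',np.median(P[k,2]).round(4));print('  ',mid.round(1),wd.round(0))
print('box');[mids(f,.044,.07,(-125,85),80) for f in('s1','d1')]
print('lid');[mids(f,.127,.139,(-165,0),65) for f in('s2','d2')]
E
python3 rel.py
```

```text
box
s1 mid@0,slope deg 1.8 at-85 1.7 0.03 xrange [-113.8   77.1] z 0.0495
   [ 1.9  1.8  1.5  1.9  2.5  1.6  2.2  1.9  1.4  2.7 -1.1  1.2  2.3  1.7
  1.9  2.3  1.8  2.4  2.1  1.6] [127. 127. 127. 127. 126. 128. 127. 128. 128. 128.  79. 125. 128. 129.
 128. 128. 129. 128. 128. 127.]
d1 mid@0,slope deg -1.7 at-85 -1.9 0.11 xrange [-114.8   73.8] z 0.0499
   [-3.7 -1.6 -1.  -1.4 -1.6 -2.8 -0.4 -0.6 -1.9 -2.4 -1.2 -1.5 -2.3 -2.4
 -3.3 -1.2 -1.4  0.2 -2.4] [128. 127. 134. 128. 129. 127. 132. 131. 131. 131. 126. 130. 131. 128.
 130. 131. 135. 131. 129.]
lid
s2 mid@0,slope deg 2.1 at-85 1.8 0.26 xrange [-152.4  -11.9] z 0.132
   [1.  1.9 2.2 1.  1.6 2.2 1.4 1.4 1.9 1.5 2.6 1.9 1.9 2.2 2. ] [101.  97.  94.  93.  89.  86.  85.  81.  78.  75.  71.  70.  66.  64.
  61.]
d2 mid@0,slope deg -7.3 at-85 -7.2 -0.08 xrange [-154.4  -16.1] z 0.1318
   [ -1.3  -3.4  -0.8  -1.2  -0.3 -16.1 -24.4 -27.2 -17.1  -3.4  -1.4  -1.2
  -1.5  -1.3] [101. 100.  96.  96.  91.  59.  36.  31.  51.  72.  74.  70.  65.  64.]
```

Both cameras agree: the lid is in line with the box to under 1 mm and about 0.2°, with its nose about 14 mm short of the mouth. I lower it.

```bash
python3 -m jog '[[0.004,0,0.1,0,0,0,1],[0.004,0,0.2,0,0,0,1],[0.004,0,0.27,0,0,0,1],[0.004,0,0.31,0,0,0,1],[0.004,0,0.325,0,0,0,1],[0.004,0,0.335,0,0,0,1],[0.004,0,0.335,0,0,0,1]]';python3 -m jog '[[0,0,0.005,0,0,0,1],[0,0,0.01,0,0,0,1],[0,0,0.01,0,0,0,1],[0,0,0.01,0,0,0,1]]'; python3 plan.py .634 .145 .077 -14.8
```

```text
time_s: 7.75
position: [0.5532, 0.1666, 0.0806]
tool_rot: [0.0, 0.793, 0.609, 0.0]
force: [0.1, -0.1, -1.8]
gripper_width: 0.178
time_s: 8.08
position: [0.5529, 0.1673, 0.0786]
tool_rot: [0.0, 0.793, 0.609, 0.0]
force: [0.0, 0.5, -1.6]
gripper_width: 0.176
t 8.08 [0.5529 0.1673 0.0786] yaw_y -14.95 F [ 0.   0.5 -1.6] w 0.176
[-0.0032, 0.4204, 0.0083, 0.0001, -0.0001, -0.0004]
```

```bash
python3 -m jog '[[-0.003,0,0.005,0,0,0,1],[-0.003,0,0.01,0,0,0,1],[-0.003,0,0.01,0,0,0,1],[-0.003,0,0.01,0,0,0,1]]'; python3 plan.py .634 .145 .077 -14.8
```

```text
time_s: 8.42
position: [0.5529, 0.1668, 0.0776]
tool_rot: [-0.0, 0.793, 0.609, 0.001]
force: [-4.8, -0.8, 10.4]
gripper_width: 0.179
t 8.42 [0.5529 0.1668 0.0776] yaw_y -14.95 F [-4.8 -0.8 10.4] w 0.179
[-0.0009, 0.4198, 0.0029, -0.0, -0.0002, -0.0004]
```

Contact is made. I ease off slightly and slide.

```bash
python3 -m jog '[[0,0.01,-0.003,0,0,0,1],[0,0.04,-0.003,0,0,0,1],[0,0.08,-0.003,0,0,0,1],[0,0.12,-0.003,0,0,0,1],[0,0.16,-0.003,0,0,0,1],[0,0.2,-0.003,0,0,0,1],[0,0.2,-0.003,0,0,0,1]]';python3 -m jog '[[0,0.03,0,0,0,0,1],[0,0.06,0,0,0,0,1],[0,0.09,0,0,0,0,1],[0,0.12,0,0,0,0,1],[0,0.14,0,0,0,0,1],[0,0.14,0,0,0,0,1]]'; python3 plan.py .634 .145 .0776 -14.8
```

```text
time_s: 9.0
position: [0.5929, 0.1561, 0.0776]
tool_rot: [0.0, 0.793, 0.609, 0.001]
force: [1.4, -0.1, 5.5]
gripper_width: 0.175
time_s: 9.5
position: [0.617, 0.1499, 0.0776]
tool_rot: [-0.002, 0.793, 0.609, -0.001]
force: [-8.6, 1.7, 12.9]
gripper_width: 0.181
t 9.5 [0.617  0.1499 0.0776] yaw_y -14.92 F [-8.6  1.7 12.9] w 0.181
[-0.002, 0.0884, -0.0001, -0.0006, -0.0002, -0.0003]
```

```bash
python3 -m jog '[[0,0.015,-0.002,0,0,0,1],[0,0.03,-0.002,0,0,0,1],[0,0.045,-0.002,0,0,0,1],[0,0.045,-0.002,0,0,0,1]]';python3 -m jog '[[0,0.01,0,0,0,0,1],[0,0.02,0,0,0,0,1],[0,0.02,0,0,0,0,1]]'; python3 plan.py .634 .145 .0776 -14.8
```

```text
time_s: 9.83
position: [0.6236, 0.1472, 0.0777]
tool_rot: [-0.003, 0.793, 0.609, -0.003]
force: [-14.0, 0.9, 15.7]
gripper_width: 0.176
time_s: 10.08
position: [0.6261, 0.1462, 0.0778]
tool_rot: [-0.004, 0.793, 0.609, -0.004]
force: [-19.8, 1.2, 20.6]
gripper_width: 0.178
t 10.08 [0.6261 0.1462 0.0778] yaw_y -14.92 F [-19.8   1.2  20.6] w 0.178
[0.0044, 0.0399, 0.0008, -0.0017, 0.0002, -0.0003]
```

Resistance is rising about 8 mm short. I release to relax any pitch strain, look, then push again.

```bash
python3 -m jog '[[0,-0.01,-0.005,0,0,0,0.6],[0,-0.01,-0.005,0,0,0,0.6],[0,-0.01,-0.005,0,0,0,0.6],[0,-0.01,-0.005,0,0,0,0.6],[0,-0.01,-0.005,0,0,0,0.6]]'
python3 - <<'E'
from h import *
a=snap('side','d3');b=snap('scene','s3')
cv2.imwrite('pics/v3.png',np.hstack([cv2.resize(a['img'][70:190,260:380],(400,400)),cv2.resize(b['img'][190:320,390:520],(400,400))])[:,:,::-1])
E
sed -i '/^print/d' rel.py
cat >> rel.py <<'E'
if __name__=='__main__':
    import sys
    for f in sys.argv[1:]:
        mids(f,.058,.067,(-90,-2),60)
        c=dict(np.load('pics/'+f+'.npz'));W=world(c);h=cv2.cvtColor(c['img'],cv2.COLOR_RGB2HSV)
        B=np.c_[((W[...,:2]-O)@M.T)[(W[...,2]>0)]*1000,W[W[...,2]>0][:,2]]
        hh=h[W[...,2]>0];k=(hh[:,0]>10)&(hh[:,0]<32)&(hh[:,1]>40)&(hh[:,1]<190)&(hh[:,2]>90)&(abs(B[:,1])<65)&(abs(B[:,0])<110)
        B=B[k];r=B[(B[:,2]>.085)&(abs(B[:,1])<35)]
        if len(r):print(' rib',np.percentile(r[:,0],[2,98]).round(1),np.percentile(r[:,1],[2,98]).round(1),r[:,2].max().round(4))
        b=B[(B[:,2]>.058)&(B[:,2]<.070)&(abs(B[:,1])<28)]
        print(' board z fit [1/mm, z0]',np.polyfit(b[:,0],b[:,2]*1000,1).round(4),'x',np.percentile(b[:,0],[1,99]).round(1))
E
python3 rel.py s3 d3; python3 plan.py .634 .145 .0776 -14.8
```

```text
time_s: 10.5
position: [0.6292, 0.146, 0.0781]
tool_rot: [0.0, 0.793, 0.609, 0.0]
force: [-0.1, -0.0, 0.5]
gripper_width: 0.399
s3 mid@0,slope deg 2.2 at-85 3.4 -0.82 xrange [-77.6  -2.5] z 0.0628
   [3.5 2.6 2.8 2.8 3.  3.  2.1 2.1] [99. 98. 95. 92. 90. 87. 85. 82.]
 rib [-22.7  43.4] [-30.   30.3] 0.3915
 board z fit [1/mm, z0] [-1.28000e-02  6.33717e+01] x [-76.   63.3]
d3 mid@0,slope deg -24.4 at-85 7.8 -21.7 xrange [-78.4  -3.2] z 0.0628
   [ -1.8  -1.8  -1.8  -3.1  -1.1 -19.5 -13.  -31.9] [ 99. 100.  98.  91.  88.  53.  62.  18.]
 rib [-56.9  44.7] [-34.6  19.1] 0.3761
 board z fit [1/mm, z0] [2.60000e-03 6.32338e+01] x [-77.7  60.1]
t 10.6 [0.6291 0.1461 0.0781] yaw_y -14.96 F [0.4 0.4 0.9] w 0.4
[0.0012, 0.0248, 0.0027, 0.0, 0.0, -0.0005]
```

View pics/v3.png

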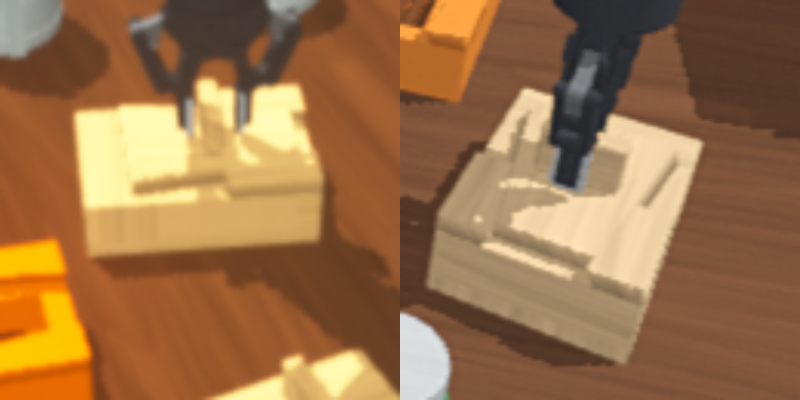

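The lid lies flat and is centred at x ≈ -8 mm. I push it on with the fingers loose around the rib so it can align itself.

```bash
python3 -m jog '[[0,0,0.005,0,0,0,0.72],[0,0,0.01,0,0,0,0.72],[0,0,0.01,0,0,0,0.72]]'; python3 -m jog '[[0,0.015,0,0,0,0,0.72],[0,0.03,0,0,0,0,0.72],[0,0.04,0,0,0,0,0.72],[0,0.04,0,0,0,0,0.72]]';python3 -m jog '[[0,0.01,0,0,0,0,0.72],[0,0.02,0,0,0,0,0.72],[0,0.02,0,0,0,0,0.72]]'
```

```text
time_s: 10.85
position: [0.6288, 0.1461, 0.076]
tool_rot: [-0.0, 0.793, 0.609, -0.0]
force: [0.5, 0.2, -0.6]
gripper_width: 0.279
time_s: 11.18
position: [0.6365, 0.1436, 0.0761]
tool_rot: [-0.0, 0.793, 0.609, -0.001]
force: [-3.3, -0.7, -0.9]
gripper_width: 0.282
time_s: 11.43
position: [0.638, 0.143, 0.0759]
tool_rot: [-0.002, 0.793, 0.609, -0.002]
force: [-9.0, -0.6, 5.6]
gripper_width: 0.281
```

```bash
python3 -m jog '[[0,0.01,0,0,0,0,0.72],[0,0.02,0,0,0,0,0.72],[0,0.02,0,0,0,0,0.72]]'; python3 -m jog '[[0,0.01,0,0,0,0,0.72],[0,0.02,0,0,0,0,0.72],[0,0.02,0,0,0,0,0.72]]'
python3 - <<'E'
from h import *
snap('side','d4');snap('scene','s4')
E
python3 rel.py s4 d4
```

```text
time_s: 11.68
position: [0.638, 0.143, 0.0757]
tool_rot: [-0.005, 0.793, 0.609, -0.005]
force: [-23.1, 1.0, 17.4]
gripper_width: 0.275
time_s: 11.93
position: [0.6379, 0.143, 0.0755]
tool_rot: [-0.008, 0.793, 0.61, -0.008]
force: [-34.5, 2.7, 28.7]
gripper_width: 0.284
s4 mid@0,slope deg 2.2 at-85 2.2 -0.02 xrange [-70.1  -2.7] z 0.0628
   [2.1 2.1 2.2 2.3 2.6 2.3 1.8] [100.  99.  94.  91.  90.  87.  83.]
 rib [-6.5 66.8] [-30.6  28.9] 0.4053
 board z fit [1/mm, z0] [-1.06000e-02  6.33924e+01] x [-67.1  71.9]
d4 mid@0,slope deg -14.1 at-85 7.0 -14.24 xrange [-70.3  -3.7] z 0.0629
   [ -2.4  -2.5  -2.   -1.5  -1.8  -0.9 -26.6] [96. 96. 96. 88. 90. 87. 36.]
 rib [-44.1  56.2] [-34.6  13.2] 0.3489
 board z fit [1/mm, z0] [1.80000e-03 6.30951e+01] x [-69.6  68.6]
```

The lid is wedged: its tail is at -70 mm, it is in line, and it didn't move under about 35 N. I back off, open and lift away.

```bash
python3 -m jog '[[0,-0.03,0,0,0,0,0.72],[0,-0.06,-0.01,0,0,0,0.5],[0,-0.06,-0.02,0,0,0,0.3],[0,-0.06,-0.02,0,0,0,0.3],[0,-0.06,-0.02,0,0,0,0.3],[0,-0.06,-0.02,0,0,0,0.3]]'; python3 -m jog '[[0,0,-0.1,0,0,0,0.3],[0,0,-0.25,0,0,0,0.3],[0,0,-0.4,0,0,0,0.3],[0,0,-0.6,0,0,0,0.3],[0,0,-0.8,0,0,0,0.3],[0,0,-0.8,0,0,0,0.3],[0,0,-0.8,0,0,0,0.3]]'
python3 - <<'E'
from h import *
a=snap('side','d5');b=snap('scene','s5')
cv2.imwrite('pics/v5.png',np.hstack([cv2.resize(a['img'][70:290,240:460],(400,400)),cv2.resize(b['img'][190:320,390:520],(400,400))])[:,:,::-1])
E
python3 rel.py s5 d5; sed 's/s1/s5/;s/d1/d5/' fit.py|python3 - |grep -o 'otherrib.*'
```

```text
time_s: 12.53
position: [0.6376, 0.1439, 0.0805]
tool_rot: [0.0, 0.793, 0.609, 0.001]
force: [-0.2, -0.8, -0.1]
gripper_width: 0.702
time_s: 13.12
position: [0.6387, 0.1439, 0.2432]
tool_rot: [0.001, 0.793, 0.609, 0.003]
force: [-0.1, -0.0, -0.7]
gripper_width: 0.697
s5 mid@0,slope deg 1.8 at-85 2.1 -0.23 xrange [-69.8  -2.1] z 0.0628
   [2.2 1.5 2.8 1.8 1.7 1.5 2.1] [99. 98. 94. 92. 90. 87. 83.]
 rib [-11.5  11.2] [-24.6  29.5] 0.4176
 board z fit [1/mm, z0] [-7.90000e-03  6.33363e+01] x [-68.   71.7]
d5 mid@0,slope deg -1.3 at-85 -3.9 1.71 xrange [-70.3  -3.4] z 0.0629
   [-3.9 -3.4 -2.5 -0.7 -2.6 -0.5 -2.9] [101. 100.  96.  92.  89.  89.  80.]
 rib [-49.   70.2] [-29.   25.5] 0.3425
 board z fit [1/mm, z0] [1.80000e-03 6.32147e+01] x [-69.7  68.1]
otherrib (595.6, -129.8, 16.4, 55.7, np.float32(-85.95))<stdin>:12: RuntimeWarning: invalid value encountered in scalar divide
Traceback (most recent call last):
IndexError: index -1 is out of bounds for axis 0 with size 0
```

View pics/v5.png

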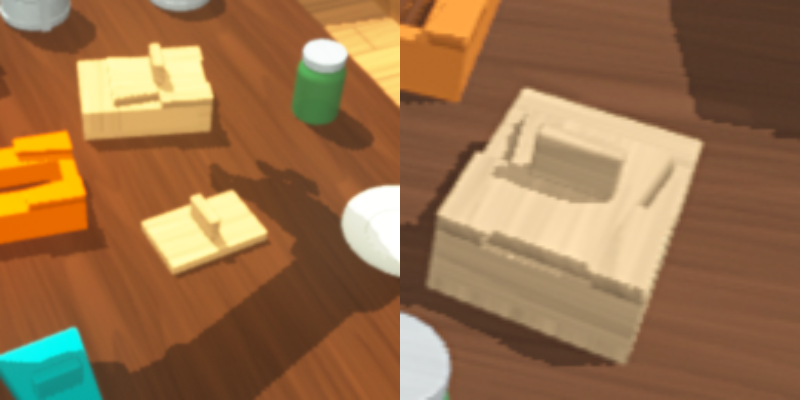

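The lid sits flush between the cheeks. The straight lid hasn't moved and the gripper is clear, so I hand the job in.

```bash
python3 -c "
from station import arm
print(arm.finish_job())"
```

```text
the job is handed in; nothing more can be done
None
```

The tapered lid is wedged in the spice box and released, and I handed the job in at about 13 s; no verdict is reported. I gripped it by the rib, laid it on the bare front of the box narrow end first, and slid it in. It stuck about 8 mm short while held firmly, so I loosened the grip and pushed the rib with the rear finger.

**Last checks:**
- **Depth:** the lid's tail is at x ≈ -70 mm in the box frame, so its centre is within about 1–2 mm of tight. It didn't move under a last push that reached about 45 N at the wrist. That is well over the 18 N called ample, but below the 120 N wrist limit. The push went through the fingers, not the gripper's body.
- **Sideways and level:** the lid is flat and within about 1 mm of the centreline. The scene camera puts it 0.2° out of line. The side camera read 1.7°, from noisier edges, and both are inside the 10° limit.
- **Other lid:** the scene camera finds the straight-sided lid within 1 mm of where it started.
- **Robot:** the gripper is open, about 160 mm above the lid, and touching nothing.

One check failed: the final re-measurement script crashed before its side-camera pass. The straight-sided lid was therefore measured again from one camera only, though the side picture also shows it lying undisturbed.

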